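# Start a measurement on the milk analyser

### The job

Start a measurement using only the closed fingertips: push the analyser's open blue lid down until it is fully shut, then press the small square key on the key panel all the way down, and after that press the long bar key all the way down (keys stay down once pressed). Leave the round key alone, do not open the lid any further, and do not pick up or shift any of the loose things standing about.

Things in the scene. Friction and masses are not known exactly. Their poses are not given: they have to be found in the camera images.
- analyser: fixed cream benchtop analyser, 360 (x) x 260 (y) mm. Origin on the bench below the middle of the shut lid; x to its back, away from the robot, y to its left, z up. Base 50 mm high from x = -120 to 240 mm; open chamber (150 x 160 mm, centred on the origin) with its rim 100 mm above the bench; housing from x = 90 to 240 mm, 125 mm high (133 mm with display).
- lid_hinge (a point): middle of the lid's hinge line, fixed to the analyser 75 mm behind its origin and 100 mm above the bench; the hinge line runs along the analyser's y axis
- lid (a joint): lid angle in rad: 0 = shut (lid level), grows as its front edge rises; starts at 0.5 to 0.85, stop at 1.3. A stiff hinge holds it at any angle; 2 to 5 N downwards on its outer face, 80 mm in front of the hinge, closes it, and it stays shut.
- lid_face (a point): centre of the outer (upper) face of the blue lid, moving with it; z is the face's outward normal, x points from front edge to hinge. The lid is a plate 150 mm long (from the hinge towards the robot), 160 mm wide, 12 mm thick, with a 60 mm wide tab 17 mm beyond its front edge; its underside passes through the hinge line.
- panel: fixed cream key panel, a flat box 170 (x) x 280 (y) x 45 mm high; origin at the centre of its underside, x away from the robot. Three white keys stand in a row along its y axis, 83 mm apart, 25 mm in front of its centre; which key is in which place changes. It and the analyser stand side by side, either one on the left.
- square_key_top (a point): centre of the top face of the small square key, 22 x 22 mm, 65 mm above the bench when up and 58 mm when fully down; moves with the key
- square_key (a joint): depth of the small square key in m: 0 = up, 0.007 = fully down. It needs about 3 N to move and stays at whatever depth it is pushed to.
- bar_key_top (a point): centre of the top face of the long bar key, 22 mm (panel x) x 54 mm (panel y), 65 mm above the bench when up and 58 mm when fully down; moves with the key
- bar_key (a joint): depth of the long bar key in m: 0 = up, 0.007 = fully down. It needs about 3 N to move and stays at whatever depth it is pushed to.
- round_key_top (a point): centre of the top face of the round key, 36 mm across, 65 mm above the bench; not to be pressed
- round_key (a joint): depth of the round key in m: 0 = up, 0.007 = fully down. It needs about 3 N to move and stays at whatever depth it is pushed to.
- sample_cup: white plastic sample cup, 38 mm across, 34 mm high, standing inside the analyser's chamber under the lid; origin at the centre of its underside
- carton: half-litre white carton with a screw cap, 65 x 65 x 142 mm, on the bench behind the key panel; origin at the centre of its underside
- bottle: small amber glass bottle, 48 mm across, 90 mm high, on the bench in front of the key panel; origin at the centre of its underside
- beaker: glass beaker, 60 mm across, 75 mm high, on the bench in front of the analyser; origin at the centre of its underside
- vial: capped glass vial, 24 mm across, 45 mm high, standing on the key panel behind the keys; origin at the centre of its underside
- screw_cap: red screw cap, 34 mm across, 14 mm high, lying on the key panel behind the keys; origin at the centre of its underside
- spatula: steel spoon 160 mm long lying on the analyser's 50 mm high base, left of the chamber; origin about mid-length, its x axis runs from handle to tip

How it is judged:
On the way, in this order (a step that is already met when the one before it is completed fails the run):
1. the lid is pushed fully shut (within 0.03 rad) (value of joint lid below 0.03 rad), for 0.2 s.
2. the square key is pressed fully down (5.5 of its 7 mm or more) (value of joint square_key above 0.0055 m), for 0.2 s.
3. the bar key is pressed fully down (5.5 of its 7 mm or more) (value of joint bar_key above 0.0055 m), for 0.2 s.
At the end, for the whole second after the job is handed in: The lid is shut to within 0.03 rad, the square and bar keys are both down by at least 5.5 of 7 mm, the round key is still up (under 2 mm), and the loose things are within 30 mm of where they stood (value of joint lid below 0.03 rad and value of joint each of square_key, bar_key above 0.0055 m and value of joint round_key below 0.002 m); the robot touches nothing.
It fails at once if the square key is pressed before the lid is shut (value of joint square_key above 0.003 m and value of joint lid above 0.06 rad).
It fails at once if the bar key is pressed before the square key is down (value of joint bar_key above 0.003 m and value of joint square_key below 0.0045 m).
It fails at once if the round key is pressed (value of joint round_key above 0.002 m).
It fails at once if the lid is swung further open (value of joint lid above 1 rad).
It fails at once if a loose thing is lifted, knocked or shifted by more than 30 mm (distance of any of sample_cup, carton, bottle, beaker, vial, screw_cap, spatula from where it was at the start of the episode above 0.03 m).
It also fails if it takes over 51 s, if anything falls off the work surface, if the arm or the gripper's body presses on something with over 40 N, if the wrist force passes 120 N, or if a joint passes its speed limit or range.

### The arm

A 6-joint arm with a two-finger parallel gripper is mounted at the origin on the work surface. World frame = base frame: x ahead of the robot, y to its left, z up, the work surface at z = 0. Lengths are in m, angles in rad, forces in N, time in s.
With the tool pointing down it reaches from about 0.375 to 0.9 m from the base axis. Payload 3.1 kg.
Tool frame: the origin (TCP) lies at the very end of the fingers, on their centre line; the grasp point (between the pads) lies 19 mm behind it (arm.hold_point_z is the distance from the TCP to the grasp point, in m); z points along the fingers, y is the direction in which the jaws open and shut (so a half turn about z gives the same grasp; the last joint's range is limited). The gripper opens to 87 mm and grips with 3 to 60 N. Pads are 19 mm wide; open, the fingers measure 117 mm over their backs; the gripper's body (75 mm by 190 mm) begins 51 mm behind the grasp point.
Start: joints at [-1.405, 0.527, 1.433, -0, 1.181, -0.178], TCP at [0.211, -0.588, 0.223] pointing down, gripper open.
Joint ranges: [-3.08, 3.08], [-0.75, 2.2], [0.22, 2.44], [-1.43, 4.57], [0, 2.65], [-2.85, 2.85]. Speed limits (rad/s): [2.79, 2.79, 3.14, 3.14, 3.14, 3.14].

### API

Orientations are given as a unit quaternion [w, x, y, z].
In Python, from cell import arm gives the robot as it stands.
- The arm moves only by the tool send_rows, never from a script. Its arguments are lists of equal length, an entry for each row: "offset": the shift along the world's x, y, z in cm, a list of three; "turn": the turn, a rotation vector about the world's x, y, z in rad, a list of three. A call has 1 to 20 rows; each row is the pose to reach, as a shift and turn from the pose commanded when the call began; what a row does not reach only later rows make up. A row lasts 1/10 s, in which the tool goes at most 50 mm and 8.59 degrees, less where a joint would pass 70% of its speed; a pose out of reach is approached as far as the arm can. A call with a gripper value outside its range is refused whole. "fingers" is the finger opening in cm, from 0 to 8.7, set as the call begins (left out, the last holds). The fingers move at their own pace and stop on an object; "newtons" is the grip in N (left out, the last holds). Time passes only in rows, so rows that repeat a pose let the fingers close. It gives the time, the measured TCP pose, the force and the opening at its end, in the units of the state.
- arm.get_obs(): the state, without advancing time (a new reading comes with each control period).
- arm.capture(name): name is "side" or "top" or "wrist"; returns a dict with "img" (384x512x3 uint8, red, green, blue), "fov_y" (degrees; the focal length in pixels is half the picture's height over the tangent of half this angle, whatever the lens; pixels are square), "cx", "cy" (the principal point, pixels), "eye" and "attitude" of the camera in the world. Camera axes: x right, y down, z forward; pixel columns grow to the right and rows downward; lengths in m; the calibration is good to about 2 mm. A picture is of the moment at which its call begins. There is no depth.
- arm.hand_in(): hands the job in, once; it reports no verdict.
Trained networks look in the newest picture that a camera, given by its name, has taken for a name from the list of things; names that differ only in an ending like _2 or _b are one class to them, and where a whole thing is asked for, a point or a joint stands for the part that bears it (a point fixed in the world has none). Each returns a list of dicts, best first, with "conf" (0 to 1); they miss things now and then, are a little off and sometimes report something else, mostly with a low value. They report only what shows in the picture. A call takes as long as a camera call.
- arm.find_in(camera, name): "at" ([column, row] in pixels, amid what is visible of it).
- arm.silhouettes(camera, name): "pixels" (384x512 bool, what is visible of it) and "at" ([column, row] in pixels, amid what is visible of it).
- arm.mark_of(camera, name): "at" ([column, row] in pixels: a listed point, or the origin of a listed thing).
The state is a dict: "time": time; "qpos": joint angles; "joint_velocities": joint speeds; "tau": joint torques, N m; "tool_pos": TCP position; "ee_rot": TCP orientation; "wrist_force": force on the tool from outside, world axes, zero at the start; "wrist_torque": the same for the moment, N m; "grip_width": finger opening in m.
Only numpy, scipy, OpenCV 4.12 (cv2) and the standard library are available. Lean on these libraries where they do the work, as an engineer would, in place of code of your own. Each camera call takes 0.05 s, during which the arm holds its last target. There are 200 camera calls.

## Working session

There is one attempt and no reset: what is moved stays moved. The work goes in short steps, Python scripts to look and compute and a tool call to move; the robot and the scene stay as the last step left them, time stands still between calls to the robot, and variables do not carry over. Pictures are saved under pics/ and viewed, on a budget of 10 in all, crops included, one or two more only if the job needs it, and the job is handed in when it is done.

Besides the shell and the picture viewer there is one more tool, called after "Request:" as name(argument=value, ...), one argument or row to a line, values as JSON. send_rows: Moves the arm, as the interface text tells. Its arguments: {"type":"object","properties":{"offset":{"type":"array","items":{"type":"array","items":{"type":"number"}}},"turn":{"type":"array","items":{"type":"array","items":{"type":"number"}}},"fingers":{"type":"number"},"newtons":{"type":"number"}},"required":["offset","turn"]}

```bash
mkdir -p pics; cat > h.py <<'E'
from cell import arm
import numpy as np, cv2
from scipy.spatial.transform import Rotation as R
def rot(a):
    a=np.array(a,float)
    return a if a.shape==(3,3) else R.from_quat(a[[1,2,3,0]]).as_matrix()
def ray(c,at):
    f=c['img'].shape[0]/2/np.tan(np.radians(c['fov_y'])/2)
    d=rot(c['attitude'])@np.array([(at[0]-c['cx'])/f,(at[1]-c['cy'])/f,1])
    return np.array(c['eye']),d/np.linalg.norm(d)
def onz(c,at,z):
    e,d=ray(c,at); return e+d*(z-e[2])/d[2]
def tri(rs):
    A=sum(np.eye(3)-np.outer(d,d) for e,d in rs); b=sum((np.eye(3)-np.outer(d,d))@e for e,d in rs)
    return np.linalg.solve(A,b)
E
python3 - <<'E'
from h import *
np.set_printoptions(precision=4,suppress=True)
C={}
for n in('side','top'):
    C[n]=c=arm.capture(n); print(n,c['fov_y'],c['eye'],c['attitude'])
    cv2.imwrite(f'pics/{n}0.png',cv2.resize(c['img'][:,:,::-1],None,fx=1.5,fy=1.5))
Z={'square_key_top':.065,'bar_key_top':.065,'round_key_top':.065,'analyser':0,'panel':0,'lid_hinge':.1,'lid_face':None,'beaker':0,'bottle':0,'carton':0,'vial':.045,'screw_cap':.045,'spatula':.05}
for k,z in Z.items():
    rs=[]
    for n in C:
        m=arm.mark_of(n,k)
        if m:
            rs.append(ray(C[n],m[0]['at'])); print(k,n,np.array(m[0]['at']),round(m[0]['conf'],2), onz(C[n],m[0]['at'],z) if z is not None else '')
    if len(rs)==2: print('   tri',tri(rs))
E
```

```text
side 50.630556420187084 [0.1662 0.5288 0.6641] [ 0.1266 -0.2673  0.8765 -0.3798]
top 42.75626508115221 [0.337  0.0064 1.4738] [ 0.0599 -0.6971  0.7129 -0.0468]
square_key_top side [258.2 163.4] 0.73 [ 0.594  -0.0866  0.065 ]
square_key_top top [337.6 192.4] 0.47 [ 0.5209 -0.1852  0.065 ]
   tri [ 0.5748 -0.1598  0.0225]
bar_key_top side [257.6 164. ] 0.56 [ 0.5939 -0.084   0.065 ]
bar_key_top top [361.8 188.9] 0.53 [ 0.5295 -0.2554  0.065 ]
   tri [ 0.6056 -0.232  -0.0385]
round_key_top side [285. 169.] 0.67 [ 0.5303 -0.1033  0.065 ]
round_key_top top [310.2 193. ] 0.65 [ 0.521  -0.1062  0.065 ]
   tri [ 0.5252 -0.104   0.0659]
analyser side [198.1 266.7] 0.95 [0.5552 0.1887 0.    ]
analyser top [213.  183.1] 0.77 [0.5669 0.1831 0.    ]
   tri [ 0.5664  0.1829 -0.0141]
panel side [296.1 170.2] 0.94 [ 0.5436 -0.1832  0.    ]
panel top [336.2 185.1] 0.75 [ 0.5518 -0.1908  0.    ]
   tri [ 0.5512 -0.193  -0.0097]
lid_hinge side [161.  216.1] 0.92 [0.6355 0.1872 0.1   ]
lid_hinge top [207.4 153.2] 0.61 [0.6384 0.1867 0.1   ]
   tri [0.6381 0.1864 0.0979]
lid_face side [176.2 209. ] 0.64 
lid_face top [206.7 167.8] 0.65 
   tri [0.5887 0.1839 0.1423]
beaker side [268.4 317.6] 0.89 [0.3752 0.205  0.    ]
beaker top [204.  246.5] 0.73 [0.3758 0.2111 0.    ]
   tri [0.3742 0.2094 0.0077]
bottle side [355.  197.5] 0.95 [ 0.3763 -0.1716  0.    ]
bottle top [331.3 243.2] 0.49 [ 0.3774 -0.1687  0.    ]
   tri [ 0.3764 -0.1687  0.0025]
carton side [240.3 130.4] 0.86 [ 0.7694 -0.2514  0.    ]
carton top [348.  112.2] 0.68 [ 0.779  -0.2371  0.    ]
   tri [ 0.7697 -0.2395  0.0081]
vial side [259.8 161.8] 0.57 [ 0.6085 -0.1145  0.045 ]
vial top [307.7 167.6] 0.55 [ 0.5995 -0.1031  0.045 ]
   tri [ 0.5982 -0.1015  0.0579]
screw_cap side [297.5 133.6] 0.57 [ 0.5917 -0.2688  0.045 ]
spatula side [165.5 293.2] 0.6 [0.5365 0.2905 0.05  ]
spatula top [174.7 188.6] 0.57 [0.5454 0.2901 0.05  ]
   tri [0.5438 0.2894 0.0429]
```

View pics/top0.png

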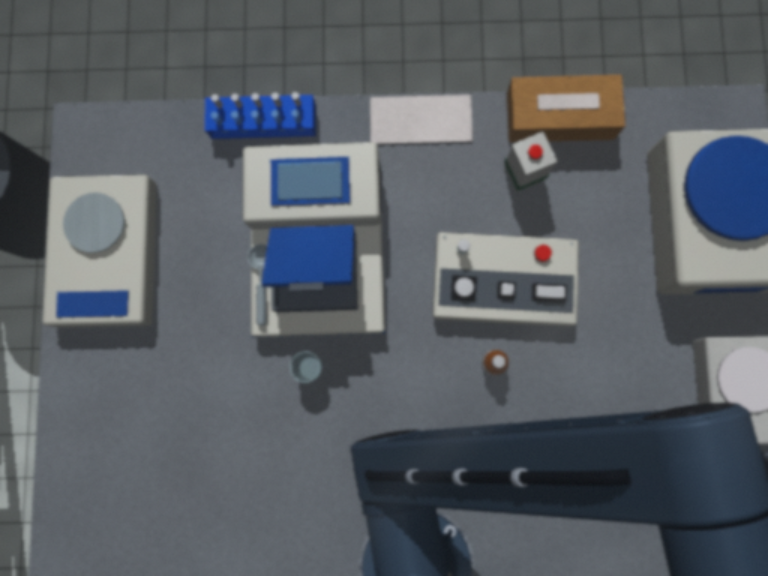

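View pics/side0.png

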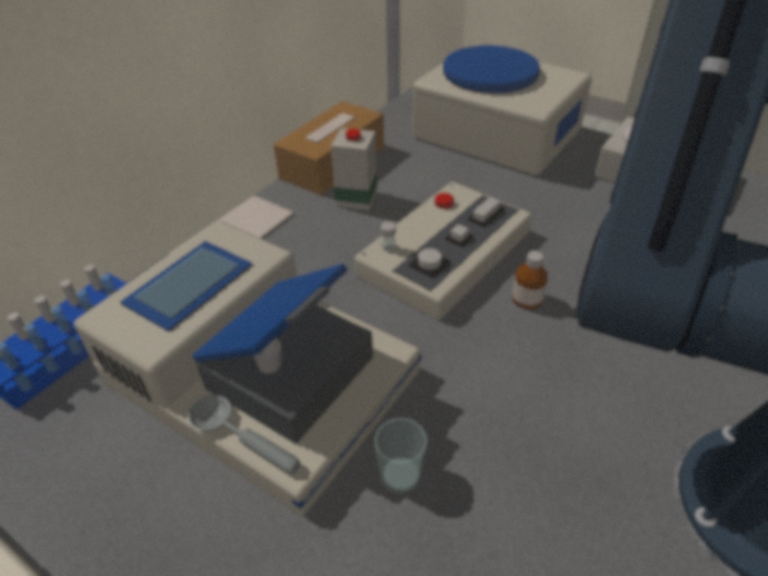

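The top view shows the analyser on the left. On the panel, from left to right in full-image pixels, are the round key (309,191), the square key (338,193) and the bar key (366,195). The networks confused square and bar in the side view. The lid stands about 0.55 rad open, and the side view agrees.

```bash
python3 - <<'E'
from h import *
np.set_printoptions(precision=4,suppress=True)
o=arm.get_obs(); print(o['tool_pos'],o['ee_rot'],o['time']); print(rot(o['ee_rot']))
C={n:arm.capture(n) for n in('side','top')}
P={'round':[(286.7,173.3),(309.3,191.3)],'square':[(306,155.5),(338,193.3)],'bar':[(324.7,140),(366.3,194.7)],'lidfrontL':[(230.5,178),(236,155)]}
for k,(s,t) in P.items(): print(k,onz(C['side'],s,.065),onz(C['top'],t,.065),tri([ray(C['side'],s),ray(C['top'],t)]))
# lid corner fit: front-left, front-right corners of top face (top view)
for t in [(175.5,189.5),(234.7,186)]: print(onz(C['top'],t,.19))
E
```

```text
[ 0.2107 -0.5884  0.2225] [-0.      0.9853  0.171   0.    ] 1.4
[[ 0.9415  0.3371 -0.    ]
 [ 0.3371 -0.9415  0.0001]
 [ 0.     -0.0001 -1.    ]]
round [ 0.519  -0.0922  0.065 ] [ 0.526  -0.1037  0.065 ] [ 0.5271 -0.105   0.0524]
square [ 0.5147 -0.1744  0.065 ] [ 0.5183 -0.1863  0.065 ] [ 0.5203 -0.1875  0.0541]
bar [ 0.5065 -0.2556  0.065 ] [ 0.5123 -0.2674  0.065 ] [ 0.5132 -0.2697  0.0541]
lidfrontL [ 0.617  -0.0086  0.065 ] [0.6386 0.1072 0.065 ] [0.5862 0.0828 0.1554]
[0.5225 0.2601 0.19  ]
[0.5281 0.1028 0.19  ]
```

Request:
send_rows(
  offset=[
    [0,0,4],
    [0,0,8],
    [5,5,8],
    [8,10,8],
    [12,15,8],
    [15,20,8],
    [18,25,8],
    [20,30,8],
    [22,35,8],
    [24,40,8],
    [26,45,8],
    [28,50,8],
    [29,54,8],
    [30,58,8],
    [31,62,8],
    [32,66,8],
    [33,70,8],
    [34,74,8],
    [34,77.2,8],
    [34,77.2,8],
  ],
  turn=[
    [0,0,0],
    [0,0,0],
    [0,0,0],
    [0,0,0],
    [0,0,0],
    [0,0,0],
    [0,0,0],
    [0,0,0],
    [0,0,0],
    [0,0,0],
    [0,0,0],
    [0,0,0],
    [0,0,0],
    [0,0,0],
    [0,0,0],
    [0,0,0],
    [0,0,0],
    [0,0,0],
    [0,0,0],
    [0,0,0],
  ],
  fingers=0,
  newtons=20,
)

```text
time: 3.5
tool_pos: [0.5506, 0.189, 0.3025]
ee_rot: [-0.001, 0.985, 0.174, 0.001]
wrist_force: [-0.3, -0.5, -0.3]
grip_width: 0.0002
```

Request:
send_rows(
  offset=[
    [0,0,-4],
    [0,0,-8],
    [0,0,-10],
    [0,0,-11],
    [0,0,-12],
    [0,0,-13],
    [0,0,-14],
    [0,0,-15],
    [0,0,-16],
    [0,0,-17],
    [0,0,-18],
    [0,0,-18.5],
    [0,0,-18.5],
  ],
  turn=[
    [0,0,0],
    [0,0,0],
    [0,0,0],
    [0,0,0],
    [0,0,0],
    [0,0,0],
    [0,0,0],
    [0,0,0],
    [0,0,0],
    [0,0,0],
    [0,0,0],
    [0,0,0],
    [0,0,0],
  ],
)

```text
time: 4.8
tool_pos: [0.5502, 0.1836, 0.1161]
ee_rot: [-0.0, 0.985, 0.171, -0.001]
wrist_force: [-1.2, -0.1, 0.8]
grip_width: 0.0002
```

Request:
send_rows(
  offset=[
    [0,0,-0.3],
    [0,0,-0.6],
    [0,0,-0.8],
    [0,0,-0.8],
  ],
  turn=[
    [0,0,0],
    [0,0,0],
    [0,0,0],
    [0,0,0],
  ],
)

```text
time: 5.2
tool_pos: [0.5511, 0.1837, 0.1123]
ee_rot: [0.0, 0.985, 0.171, 0.001]
wrist_force: [-4.7, -0.5, 16.9]
grip_width: 0.0007
```

```bash
python3 - <<'E'
from h import *
c=arm.capture('side'); cv2.imwrite('pics/side1.png',cv2.resize(c['img'][:,:,::-1],None,fx=1.5,fy=1.5)); print(arm.get_obs()['wrist_force'],arm.get_obs()['tool_pos'])
E
```

```text
[-4.71826386 -0.51178611 16.15619757] [0.55112249 0.18367326 0.11227773]
```

View pics/side1.png

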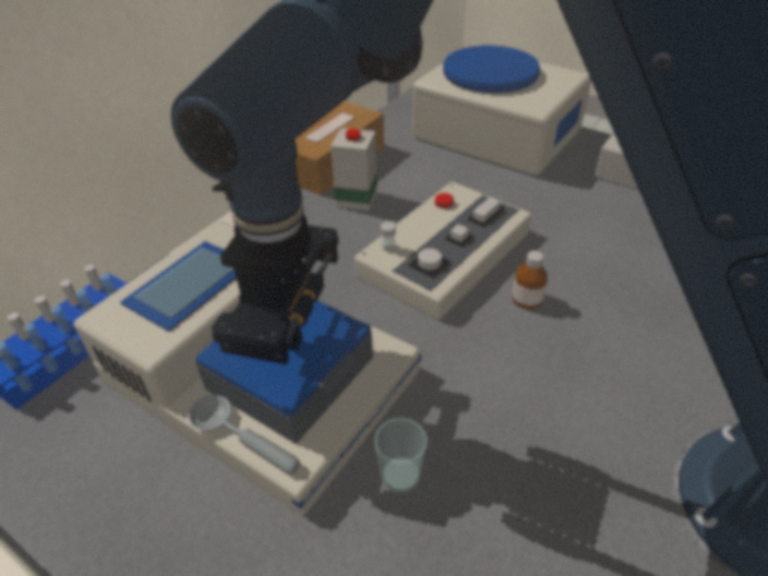

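The side view shows the lid level and flush on the chamber. The tip is at z = 0.112 with a 16 N reaction, so the lid is shut. Next I lift and go over the square key.

Request:
send_rows(
  offset=[
    [0,0,4],
    [0,0,8],
    [-1,-4,9],
    [-1,-9,9],
    [-1,-14,9],
    [-2,-19,9],
    [-2,-24,9],
    [-3,-29,9],
    [-3,-33,9],
    [-3,-36.8,9],
    [-3,-36.8,9],
    [-3,-36.8,9],
  ],
  turn=[
    [0,0,0],
    [0,0,0],
    [0,0,0.05],
    [0,0,0.1],
    [0,0,0.2],
    [0,0,0.3],
    [0,0,0.35],
    [0,0,0.35],
    [0,0,0.35],
    [0,0,0.35],
    [0,0,0.35],
    [0,0,0.35],
  ],
)

```text
time: 6.45
tool_pos: [0.5207, -0.1853, 0.1994]
ee_rot: [-0.0, 0.941, 0.339, 0.0]
wrist_force: [0.0, 0.9, 0.2]
grip_width: 0.0003
```

```bash
python3 - <<'E'
from h import *
np.set_printoptions(precision=4,suppress=True)
o=arm.get_obs(); print(o['tool_pos'],o['wrist_force']); print(rot(o['ee_rot']))
C={n:arm.capture(n) for n in('wrist','side','top')}
for n in C: cv2.imwrite(f'pics/{n}2.png',cv2.resize(C[n]['img'][:,:,::-1],None,fx=1.5,fy=1.5))
for k in('square_key_top','bar_key_top','round_key_top'):
    for n in C:
        for m in arm.mark_of(n,k)[:3]: print(k,n,np.array(m['at']),round(m['conf'],2),onz(C[n],m['at'],.065))
E
```

```text
[ 0.5207 -0.1853  0.1994] [0.0227 0.8539 0.2302]
[[ 0.7703  0.6377  0.0005]
 [ 0.6377 -0.7703  0.0002]
 [ 0.0005  0.0002 -1.    ]]
square_key_top wrist [254.  181.3] 0.69 [ 0.5166 -0.1839  0.065 ]
square_key_top side [302.9 151.4] 0.45 [ 0.529  -0.1846  0.065 ]
bar_key_top wrist [303.8 227. ] 0.91 [ 0.5106 -0.2673  0.065 ]
bar_key_top side [322.3 134.6] 0.72 [ 0.5225 -0.2734  0.065 ]
bar_key_top side [238.5 129.4] 0.7 [ 0.717  -0.1762  0.065 ]
bar_key_top top [361.8 193.3] 0.51 [ 0.5167 -0.2547  0.065 ]
round_key_top wrist [198.9 128.4] 0.88 [ 0.5245 -0.1     0.065 ]
round_key_top side [285.1 170.2] 0.75 [ 0.5279 -0.0997  0.065 ]
round_key_top top [310.1 194.8] 0.5 [ 0.5158 -0.1057  0.065 ]
```

View pics/wrist2.png

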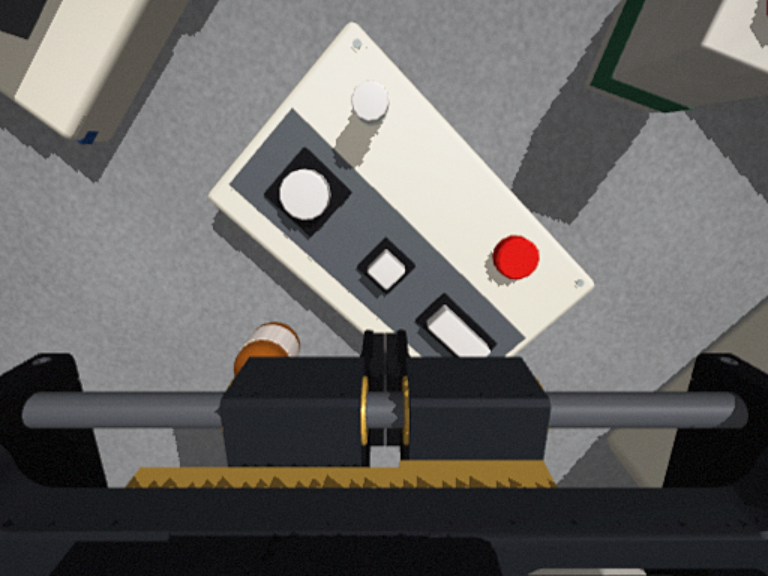

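The wrist view shows the square key at picture (385,270), centred between the round (304,194) and bar (458,331) keys. That puts it at about (0.5175, -0.184), consistent with the 83 mm spacing.

Request:
send_rows(
  offset=[
    [-0.3,0.1,-4],
    [-0.3,0.1,-8],
    [-0.3,0.1,-11],
    [-0.3,0.1,-12.5],
    [-0.3,0.1,-13.2],
    [-0.3,0.1,-13.6],
    [-0.3,0.1,-14],
    [-0.3,0.1,-14.3],
    [-0.3,0.1,-14.5],
    [-0.3,0.1,-14.5],
    [-0.3,0.1,-14.5],
  ],
  turn=[
    [0,0,0],
    [0,0,0],
    [0,0,0],
    [0,0,0],
    [0,0,0],
    [0,0,0],
    [0,0,0],
    [0,0,0],
    [0,0,0],
    [0,0,0],
    [0,0,0],
  ],
)

```text
time: 8.15
tool_pos: [0.5177, -0.1833, 0.0579]
ee_rot: [0.001, 0.94, 0.34, 0.0]
wrist_force: [-5.5, 2.9, 20.1]
grip_width: 0.0006
```

The square key bottomed out: tip at z = 0.0579 with a 20 N reaction. Now the bar key.

Request:
send_rows(
  offset=[
    [0,0,3],
    [0,0,6],
    [0,-4,6],
    [-0.7,-8.2,6],
    [-0.7,-8.2,6],
    [-0.7,-8.2,3],
    [-0.7,-8.2,1.5],
    [-0.7,-8.2,1],
    [-0.7,-8.2,0.6],
    [-0.7,-8.2,0.3],
    [-0.7,-8.2,0],
    [-0.7,-8.2,0],
    [-0.7,-8.2,0],
  ],
  turn=[
    [0,0,0],
    [0,0,0],
    [0,0,0],
    [0,0,0],
    [0,0,0],
    [0,0,0],
    [0,0,0],
    [0,0,0],
    [0,0,0],
    [0,0,0],
    [0,0,0],
    [0,0,0],
    [0,0,0],
  ],
)

```text
time: 9.45
tool_pos: [0.5107, -0.265, 0.058]
ee_rot: [0.0, 0.94, 0.34, 0.0]
wrist_force: [-5.7, 3.4, 18.4]
grip_width: 0.0005
```

Request:
send_rows(
  offset=[
    [0,0,4],
    [0,0,8],
    [0,0,12],
    [0,0,16],
    [0,-5,16],
    [0,-10,16],
    [0,-10,16],
  ],
  turn=[
    [0,0,0],
    [0,0,0],
    [0,0,0],
    [0,0,0],
    [0,0,0],
    [0,0,0],
    [0,0,0],
  ],
)

```text
time: 10.15
tool_pos: [0.5121, -0.3727, 0.2165]
ee_rot: [0.005, 0.941, 0.338, 0.001]
wrist_force: [0.7, 1.2, 0.0]
grip_width: 0.0003
```

```bash
python3 - <<'E'
from h import *
c=arm.capture('side'); a=c['img'][80:320,100:400,::-1]
cv2.imwrite('pics/side3.png',cv2.resize(a,None,fx=2.5,fy=2.5)); print(arm.get_obs()['wrist_force'])
E
```

```text
[-0.65615371 -0.41423244  0.92896894]
```

View pics/side3.png

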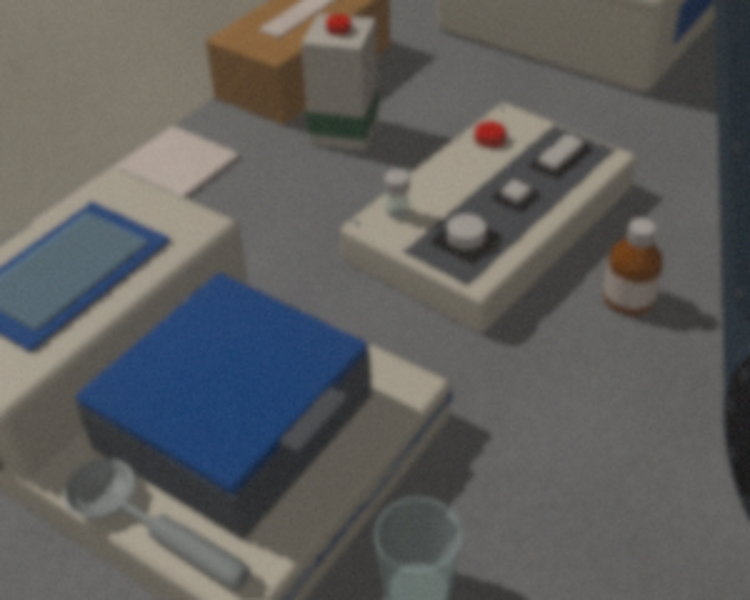

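The view shows the lid shut flat (225,380). The square (515,193) and bar (562,153) keys sit lower than before, the round key (465,232) is still up, and the loose things have not moved.

```bash
python3 -c "
from cell import arm
print(arm.hand_in())"
```

```text
the job is handed in; nothing more can be done
None
```

I pushed the lid shut, then pressed the square key, then the bar key, all with the closed fingertips. I then moved the arm clear and handed the job in at about 10 s of the 51 s limit; the hand-in gives no verdict.

| Step | Fingertip height | Expected when done | Reaction |
|---|---|---|---|
| Lid shut | 112.3 mm | 112 mm | 16 N |
| Square key down | 57.9 mm | 58 mm | 20 N |
| Bar key down | 58.0 mm | 58 mm | 18 N |

- **Last picture:** the lid lies flat, the round key is still up, and the loose things I can see there stand where they did. The sample cup is hidden under the lid, so I could not check it.
- **Checks that disagreed:** the networks mixed up the square and bar keys in the first side view. The side and top positions of the keys also differed by about 12 mm. I settled both with the wrist camera, and its key positions matched the 83 mm spacing.

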